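# Steady the rocking weighing slab

### The arm

A 6-joint arm with a two-finger parallel gripper is mounted at the origin on the work surface. World frame = base frame: x ahead of the robot, y to its left, z up, the work surface at z = 0. Lengths are in m, angles in rad, forces in N, time in s.
With the tool pointing down it reaches from about 0.375 to 0.925 m from the base axis. Payload 5.7 kg.
Tool frame: the origin (TCP) lies midway between the tips of the shut fingers; the grasp point (between the pads) lies 19 mm behind it (arm.pinch_z is the distance from the TCP to the grasp point, in m); z points along the fingers, y is the line along which they close (so a half turn about z gives the same grasp; the last joint's range is limited). The gripper opens to 85 mm and grips with 20 to 120 N. Pads are 22 mm wide; open, the fingers measure 114 mm over their backs; the gripper's body (76 mm by 85 mm) begins 54 mm behind the grasp point. The pads swing forward as they close: fully open they stand 13 mm farther back than shut.
Start: joints at [1.147, 0.359, 1.51, -0, 1.272, -0.115], TCP at [0.182, 0.572, 0.231] pointing down, gripper open.
Joint ranges: [-2.97, 2.97], [-1.01, 2.36], [0.21, 2.38], [-0.96, 4.11], [0.2, 2.71], [-2.98, 2.98]. Speed limits (rad/s): [2.39, 2.39, 3.14, 3.14, 3.14, 3.14].

### API

Orientations are given as a unit quaternion [w, x, y, z].
In Python, from bench import arm gives the robot as it stands.
- The arm moves only by the tool carry_out, never from a script. Its argument "commands" is a list of rows, each a list of 3 entries, a list of its own where there are three numbers: the opening, from 0 (shut) to 1 (fully open), then the shift along the tool's x, y, z in m, then the turn, a rotation vector about the tool's x, y, z in degrees. A call has 1 to 8 rows; each row shifts and turns the commanded pose from where the row before left it, along the tool's axes as they then stand; what a row does not reach is not made up. A row lasts 1/12 s, in which the tool goes at most 41.7 mm and 7.16 degrees, less where a joint would pass 70% of its speed; a pose out of reach is approached as far as the arm can. A call is refused whole if a number of a shift passes 0.0417 or a number of a turn 7.16, either way. A call with a gripper value outside its range is refused whole. The fingers move at their own pace and stop on an object; "squeeze" is the grip in N (left out, the last holds). Time passes only in rows, so rows that do not move let the fingers close. It gives the time, the measured TCP pose, the force, the opening and the grip force at its end, in the units of the state.
- arm.sense(): the state, without advancing time (a new reading comes with each control period).
- arm.camera(name): name is "scene" or "top"; returns the picture (480x640x3 uint8, red, green, blue); there is no depth.
- arm.get_calibration(name): a dict with "fx", "fy", "cx", "cy" (pixels), "k1" (the pictures are not rectified: a ray, as slopes to the right and down, at radius r is drawn at 1 + k1 r^2 times it, then the intrinsics apply), "R" (3x3) and "t" (3): a world point X has camera coordinates R X + t. Camera axes: x right, y down, z forward; pixel columns grow to the right and rows downward; lengths in m; the calibration is good to about 2 mm. A picture is of the moment at which its call begins. get_calibration takes no time and is no camera call.
- arm.finish_job(): hands the job in; it is judged then, once.
The state is a dict: "time_s": time; "q": joint angles; "qvel": joint speeds; "joint_efforts": joint torques, N m; "tcp_pos": TCP position; "eef_rot": TCP orientation; "contact_force": force on the tool from outside, world axes, zero at the start; "wrist_torque": the same for the moment, N m; "gripper_width": finger opening in m; "gripper_force": force on a finger pad.
Only numpy, scipy, OpenCV 4.12 (cv2) and the standard library are available. Lean on these libraries where they do the work, as an engineer would, in place of code of your own. Each camera call takes 0.05 s, during which the arm holds its last target. There are 200 camera calls.

### The job

The granite slab under the lab scale rocks: one of its four corners gives when it is pressed. Press down on the corners with the fingertips to find that one, push that corner's blue horseshoe shim along the bench and under the slab until its upright tab meets the slab's side, then press the same corner firmly again to prove that it is steady, and take the hand away. Only press and push: lift nothing, and leave the other three shims, the scale and everything else on the bench where they are.

Things in the scene. Friction and masses are not known exactly. Their poses are not given: they have to be found in the camera images.
- slab: dark granite slab, 200 (x) x 260 (y) x 30 mm, 4.2 kg, loose on four round black rubber pads 16 mm across, 12 mm high, centred at x +-72, y +-109 mm. Origin: centre of its underside, 12 mm above the bench; x away from the robot, y left, z up. Three pads are hard. One, not the same corner each run and alike to look at, is soft; pressed there, the slab turns about the diagonal through the neighbouring pads
- corner_fl (a point): the place to press: the point on the slab's top face over the front left pad, 30 mm above the slab's underside. Over a hard pad it gives less than 1 mm. Over the soft pad it starts to sink at 2 to 3 N, is down 3.5 to 5 mm at 5 to 8 N, and springs back; with its shim home it gives about 1 mm, then is firm
- corner_fr (a point): the place to press: the point on the slab's top face over the front right pad, 30 mm above the slab's underside. Over a hard pad it gives less than 1 mm. Over the soft pad it starts to sink at 2 to 3 N, is down 3.5 to 5 mm at 5 to 8 N, and springs back; with its shim home it gives about 1 mm, then is firm
- corner_bl (a point): the place to press: the point on the slab's top face over the back left pad, 30 mm above the slab's underside. Over a hard pad it gives less than 1 mm. Over the soft pad it starts to sink at 2 to 3 N, is down 3.5 to 5 mm at 5 to 8 N, and springs back; with its shim home it gives about 1 mm, then is firm
- corner_br (a point): the place to press: the point on the slab's top face over the back right pad, 30 mm above the slab's underside. Over a hard pad it gives less than 1 mm. Over the soft pad it starts to sink at 2 to 3 N, is down 3.5 to 5 mm at 5 to 8 N, and springs back; with its shim home it gives about 1 mm, then is firm
- shim_fl: blue horseshoe shim of the front left corner, loose, 40 g, flat on the bench left of the slab, 44 to 60 mm short of home. Prongs 40 mm long, 54 wide, 11 thick, slot 26 wide, 31 deep (goes round the pad); upright tab at its outer end 54 wide, 8 thick, 26 high. Origin: on the bench under the tab's inner face; x along the prongs to the slab, z up. Home: that face against the slab's side, slot round the pad
- shim_fr: blue horseshoe shim of the front right corner, loose, 40 g, flat on the bench right of the slab, 44 to 60 mm short of home. Prongs 40 mm long, 54 wide, 11 thick, slot 26 wide, 31 deep (goes round the pad); upright tab at its outer end 54 wide, 8 thick, 26 high. Origin: on the bench under the tab's inner face; x along the prongs to the slab, z up. Home: that face against the slab's side, slot round the pad
- shim_bl: blue horseshoe shim of the back left corner, loose, 40 g, flat on the bench left of the slab, 44 to 60 mm short of home. Prongs 40 mm long, 54 wide, 11 thick, slot 26 wide, 31 deep (goes round the pad); upright tab at its outer end 54 wide, 8 thick, 26 high. Origin: on the bench under the tab's inner face; x along the prongs to the slab, z up. Home: that face against the slab's side, slot round the pad
- shim_br: blue horseshoe shim of the back right corner, loose, 40 g, flat on the bench right of the slab, 44 to 60 mm short of home. Prongs 40 mm long, 54 wide, 11 thick, slot 26 wide, 31 deep (goes round the pad); upright tab at its outer end 54 wide, 8 thick, 26 high. Origin: on the bench under the tab's inner face; x along the prongs to the slab, z up. Home: that face against the slab's side, slot round the pad
- scale: white bench scale standing loose on the middle of the slab, 170 (x) x 120 (y) x 46 mm high, with a steel pan; origin: centre of its underside, x away from the robot
- cast_lilac: a lilac stone dental model, about 65 x 60 x 33 mm; origin on its underside
- cast_ivory: an ivory stone dental model, about 65 x 60 x 33 mm; origin on its underside
- wax_knife: a wax knife 151 mm long and 11 mm thick, wooden handle and steel blade, lying on the bench beside the slab between the two left shims; its x axis runs along it; origin on its underside
- spatula: a white plastic modelling spatula, 175 x 15 x 6 mm, lying on the bench beside the slab between the two right shims, x axis along it; origin on its underside
- jar: a glass jar with black lid, 56 mm across, 65 mm high; origin on its underside
- clear_box: a clear plastic box 70 x 100 mm with a lilac model block in it, 54 mm high; origin on its underside
- wood_rest: a sloping wooden bench rest, about 110 x 55 x 90 mm; origin on its underside
Mind the look-alikes: they are no part of the job. What is shaped like the shim_br but green is not meant. Several things have the shape of the scale; the one meant has the colours described above.

How it is judged:
By the outcome, as a careful person would: the job done as asked, in the order asked, and still so for the second after the job is handed in, with the robot touching nothing.
It also fails if it takes over 67 s, if anything falls off the work surface, if the arm or the gripper's body presses on something with over 40 N, if the wrist force passes 120 N, or if a joint passes its speed limit or range.

## Working session

There is one attempt and no reset: what is moved stays moved. The work goes in short steps, Python scripts to look and compute and a tool call to move; the robot and the scene stay as the last step left them, time stands still between calls to the robot, and variables do not carry over. Pictures are saved under pics/ and viewed, at most 10 in all, crops included, and the job is handed in when it is done.

Besides the shell and the picture viewer there is one more tool, called after "Request:" as a command line: name --argument value ..., lists and objects as JSON in quotes. carry_out: Moves the arm, as the interface text tells. Its arguments: {"type":"object","properties":{"commands":{"type":"array","items":{"type":"array"}},"squeeze":{"type":"number"}},"required":["commands"]}

```bash
mkdir -p pics; python3 - <<'E'
from bench import arm
import cv2
for n in("top","scene"):
    cv2.imwrite(f"pics/{n}0.png",arm.camera(n)[:,:,::-1]); c=arm.get_calibration(n); print(n,c)
s=arm.sense();print(s)
E
```

```text
top {'fx': 593.1587379047071, 'fy': 593.1587379047071, 'cx': 323.01075926635696, 'cy': 235.14970438263748, 'k1': -0.04235590684039055, 'R': array([[-0.01657764, -0.99979187, -0.01189134],
       [-0.99567929,  0.01759389, -0.09117678],
       [ 0.09136702,  0.01032847, -0.99576372]]), 't': array([0.03088004, 0.55035336, 1.22629703])}
scene {'fx': 480.84844626161254, 'fy': 480.84844626161254, 'cx': 325.54105766014214, 'cy': 238.853543019428, 'k1': 0.0184656009161787, 'R': array([[-0.60854215,  0.79344822,  0.01078768],
       [ 0.54037742,  0.424326  , -0.72659458],
       [-0.58109267, -0.43633401, -0.68698176]]), 't': array([ 0.3303541 , -0.25105257,  1.68924753])}
{'time_s': 0.1, 'q': array([ 1.14689819e+00,  3.59443558e-01,  1.51136792e+00, -1.46166876e-05,
        1.27250202e+00, -1.15132583e-01]), 'qvel': array([-2.27201242e-03, -3.51840133e-03, -2.01230822e-03, -1.67709286e-04,
        4.33266948e-05,  1.10932877e-03]), 'joint_efforts': array([-7.36340644e-05, -5.28649700e+01, -2.79350245e+01, -3.32849195e-04,
        5.07776393e-03, -5.59828391e-05]), 'tcp_pos': array([0.18209599, 0.57102938, 0.23051471]), 'eef_rot': array([-2.22367525e-04,  1.53768062e-01,  9.88106595e-01, -8.31218452e-04]), 'contact_force': array([-0.83050579, -0.0508793 , -0.32721915]), 'wrist_torque': array([-0.05847034,  0.01877031,  0.01319976]), 'gripper_force': 0.0, 'gripper_width': 0.08511797168770306}
```

View pics/top0.png

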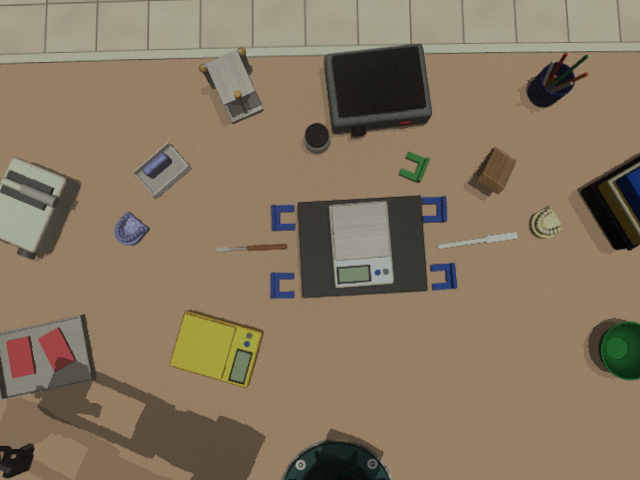

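View pics/scene0.png

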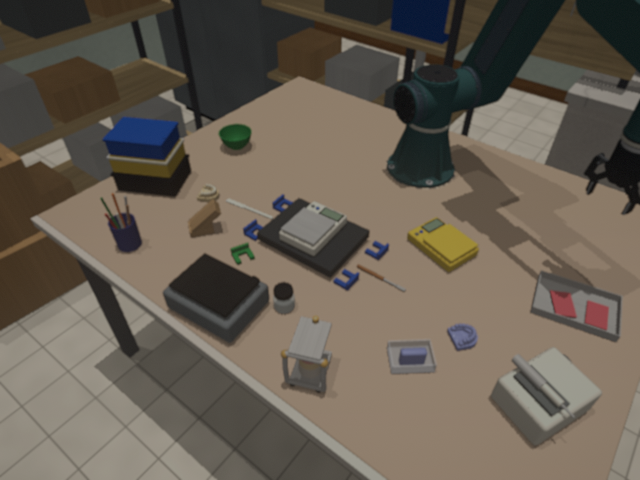

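The top view shows the dark slab (corners near 298,202 / 421,196 / 427,291 / 302,298) with the white scale on it. The shims are at bl (283,217), fl (283,286), br (434,209) and fr (444,276). Look-alikes are the green horseshoe (414,167) and the yellow scale (217,348), and neither is meant. I'll check this in one close crop.

```bash
python3 - <<'E'
import cv2
i=cv2.imread("pics/top0.png")[185:310,260:470]
i=cv2.resize(i,(798,475),interpolation=cv2.INTER_CUBIC);cv2.imwrite("pics/crop.png",i)
E
```

```text
(no output)
```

View pics/crop.png

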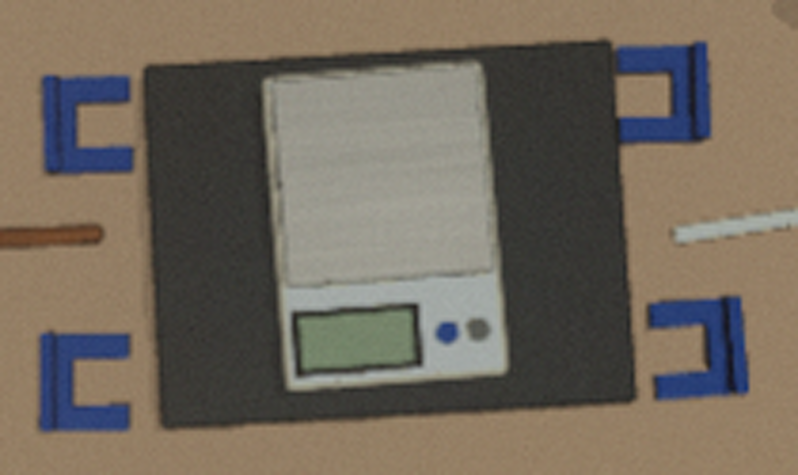

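The crop confirms the white scale on the slab and four blue shims, two each side. The green horseshoe is outside the crop. Next I'll compute the poses.

```bash
cat > h.py <<'E'
from bench import arm
import numpy as np, cv2
def px2w(p,z,n="top"):
    c=arm.get_calibration(n);K=np.array([[c["fx"],0,c["cx"]],[0,c["fy"],c["cy"]],[0,0,1]])
    u=cv2.undistortPoints(np.array(p,float).reshape(-1,1,2),K,np.array([c["k1"],0,0,0.])).reshape(-1,2)
    d=np.c_[u,np.ones(len(u))]@c["R"]; o=-c["R"].T@c["t"]
    return (o+d*((z-o[2])/d[:,2])[:,None])[:,:2]
def crop(p): return (np.array(p,float)+.5)/3.8-.5+[260,185]
def S():
    s=arm.sense();print(round(s["time_s"],2),s["tcp_pos"].round(4),s["eef_rot"].round(4),s["contact_force"].round(2),round(s["gripper_width"],4))
E
python3 - <<'E'
from h import *
np.set_printoptions(precision=4,suppress=True)
w=px2w(crop([(146,67),(609,41),(635,399),(163,427)]),.042)
print(w); m=w.mean(0)
model=np.array([(.1,.13),(.1,-.13),(-.1,-.13),(-.1,.13)])
H=(w-m).T@model; yaw=np.arctan2(H[1,0]-H[0,1],H[0,0]+H[1,1]); R=np.array([[np.cos(yaw),-np.sin(yaw)],[np.sin(yaw),np.cos(yaw)]])
print("slab",m,np.degrees(yaw),"res",w-m-model@R.T)
for n,p in dict(fl=(-.072,.109),fr=(-.072,-.109),bl=(.072,.109),br=(.072,-.109)).items(): print(n,m+R@p)
for n,tab,pr in [("fl",[(42,335),(40,430)],[(130,336),(129,430)]),("bl",[(43,77),(46,172)],[(131,78),(133,171)]),("br",[(706,43),(709,137)],[(617,47),(620,137)]),("fr",[(740,297),(747,392)],[(650,304),(655,398)])]:
    a=px2w(crop(tab),.026);b=px2w(crop(pr),.011)
    ra=lambda a:(a-m)@R
    print(n,"world tab",a.ravel(),"prong",b.ravel(),"| slabframe",ra(a).ravel(),ra(b).ravel())
E
```

```text
[[ 0.6193  0.0724]
 [ 0.6292 -0.1829]
 [ 0.4326 -0.1909]
 [ 0.4218  0.0657]]
slab [ 0.5257 -0.0589] 2.242690227882099 res [[-0.0012 -0.0025]
 [-0.0016  0.002 ]
 [ 0.0017  0.0019]
 [ 0.0011 -0.0014]]
fl [0.4495 0.0472]
fr [ 0.4581 -0.1707]
bl [0.5934 0.0528]
br [ 0.602 -0.165]
fl world tab [0.4733 0.1326 0.4211 0.1342] prong [0.4724 0.0849 0.4201 0.0861] | slabframe [-0.0449  0.1935 -0.097   0.1971] [-0.0477  0.1458 -0.0999  0.149 ]
bl world tab [0.6172 0.1308 0.5638 0.1296] prong [0.6178 0.0826 0.565  0.0821] | slabframe [0.0988 0.1861 0.0454 0.1869] [0.0976 0.1378 0.0448 0.1393]
br world tab [ 0.6296 -0.2395  0.5768 -0.2393] prong [ 0.6305 -0.1921  0.5794 -0.1922] | slabframe [ 0.0967 -0.1845  0.044  -0.1822] [ 0.0995 -0.1372  0.0484 -0.1352]
fr world tab [ 0.4876 -0.2533  0.4353 -0.2553] prong [ 0.4852 -0.206   0.4329 -0.2071] | slabframe [-0.0457 -0.1927 -0.0981 -0.1927] [-0.0462 -0.1453 -0.0986 -0.1444]
```

Soft-corner search comes next. I'll turn the tool so tool x = slab y, tool y = slab x and tool z is down, then travel to above corner fl.

Request:
carry_out --commands '[[0, [0, 0, 0], [0, 0, 7]], [0, [0, 0, 0], [0, 0, 7]], [0, [0, 0, 0], [0, 0, 7]], [0, [0, 0, 0], [0, 0, 7]], [0, [0, 0, 0], [0, 0, 7]], [0, [0, 0, 0], [0, 0, 7]], [0, [0, 0, 0], [0, 0, 7]], [0, [0, 0, 0], [0, 0, 7]]]'

```text
time_s: 0.77
tcp_pos: [0.1822, 0.5712, 0.2308]
eef_rot: [0.0, 0.602, 0.798, -0.001]
contact_force: [-0.0, 0.0, -0.1]
gripper_width: -0.0
gripper_force: 0.0
```

Request:
carry_out --commands '[[0, [0, 0, 0], [0, 0, 7]], [0, [0, 0, 0], [0, 0, 7]], [0, [-0.0356, 0.01645, 0], [0, 0, 0]], [0, [-0.0356, 0.01645, 0], [0, 0, 0]], [0, [-0.0356, 0.01645, 0], [0, 0, 0]], [0, [-0.0356, 0.01645, 0], [0, 0, 0]], [0, [-0.0356, 0.01645, 0], [0, 0, 0]], [0, [-0.0356, 0.01645, 0], [0, 0, 0]]]'

```text
time_s: 1.43
tcp_pos: [0.2897, 0.3603, 0.231]
eef_rot: [0.0, 0.692, 0.721, -0.0]
contact_force: [0.2, -0.2, 0.1]
gripper_width: -0.0006
gripper_force: 0.0
```

Request:
carry_out --commands '[[0, [-0.0356, 0.01645, 0], [0, 0, 0]], [0, [-0.0356, 0.01645, 0], [0, 0, 0]], [0, [-0.0356, 0.01645, 0], [0, 0, 0]], [0, [-0.0356, 0.01645, 0], [0, 0, 0]], [0, [-0.0356, 0.01645, 0], [0, 0, 0]], [0, [-0.0356, 0.01645, 0], [0, 0, 0]], [0, [-0.0356, 0.01645, 0], [0, 0, 0]], [0, [-0.0356, 0.01645, 0], [0, 0, 0]]]'

```text
time_s: 2.1
tcp_pos: [0.4327, 0.081, 0.2312]
eef_rot: [-0.0, 0.693, 0.721, -0.0]
contact_force: [1.5, -0.4, 0.8]
gripper_width: -0.0001
gripper_force: 0.0
```

Request:
carry_out --commands '[[0, [-0.0356, 0.01645, 0], [0, 0, 0]], [0, [0, 0, 0.035], [0, 0, 0]], [0, [0, 0, 0.035], [0, 0, 0]], [0, [0, 0, 0.035], [0, 0, 0]], [0, [0, 0, 0.035], [0, 0, 0]], [0, [0, 0, 0.02], [0, 0, 0]], [0, [0, 0, 0], [0, 0, 0]], [0, [0, 0, 0], [0, 0, 0]]]'

```text
time_s: 2.77
tcp_pos: [0.4493, 0.0479, 0.0706]
eef_rot: [-0.001, 0.693, 0.721, -0.001]
contact_force: [0.0, -0.1, 0.1]
gripper_width: 0.0001
gripper_force: 0.0
```

Request:
carry_out --commands '[[0, [0, 0, 0.02], [0, 0, 0]], [0, [0, 0, 0.005], [0, 0, 0]], [0, [0, 0, 0.001], [0, 0, 0]], [0, [0, 0, 0.001], [0, 0, 0]], [0, [0, 0, 0.001], [0, 0, 0]], [0, [0, 0, 0.0005], [0, 0, 0]], [0, [0, 0, 0], [0, 0, 0]]]'

```text
time_s: 3.35
tcp_pos: [0.4509, 0.0479, 0.0434]
eef_rot: [0.0, 0.693, 0.721, 0.0]
contact_force: [-0.1, 0.5, 0.4]
gripper_width: -0.0001
gripper_force: 0.0
```

Request:
carry_out --commands '[[0, [0, 0, 0.0005], [0, 0, 0]], [0, [0, 0, 0.0005], [0, 0, 0]], [0, [0, 0, 0], [0, 0, 0]]]'

```text
time_s: 3.6
tcp_pos: [0.4506, 0.0479, 0.042]
eef_rot: [0.0, 0.693, 0.721, 0.0]
contact_force: [-0.5, 0.1, 3.4]
gripper_width: -0.0001
gripper_force: 1.6
```

Request:
carry_out --commands '[[0, [0, 0, 0.001], [0, 0, 0]], [0, [0, 0, 0], [0, 0, 0]], [0, [0, 0, 0], [0, 0, 0]]]'

```text
time_s: 3.85
tcp_pos: [0.4506, 0.0479, 0.0419]
eef_rot: [0.0, 0.693, 0.721, 0.0]
contact_force: [-3.5, 0.5, 19.2]
gripper_width: 0.0001
gripper_force: 9.1
```

Request:
carry_out --commands '[[0, [0, 0, 0.001], [0, 0, 0]], [0, [0, 0, 0], [0, 0, 0]], [0, [0, 0, 0], [0, 0, 0]]]'

```text
time_s: 4.1
tcp_pos: [0.4507, 0.048, 0.0418]
eef_rot: [0.0, 0.693, 0.721, 0.0]
contact_force: [-6.6, 0.1, 32.6]
gripper_width: -0.0002
gripper_force: 16.1
```

fl is hard: 33 N with 0.2 mm of give. Next is bl.

Request:
carry_out --commands '[[0, [0, 0, -0.025], [0, 0, 0]], [0, [0, 0.036, 0], [0, 0, 0]], [0, [0, 0.036, 0], [0, 0, 0]], [0, [0, 0.036, 0], [0, 0, 0]], [0, [0, 0.034, 0], [0, 0, 0]], [0, [0, 0, 0.018], [0, 0, 0]], [0, [0, 0, 0.003], [0, 0, 0]], [0, [0, 0, 0], [0, 0, 0]]]'

```text
time_s: 4.77
tcp_pos: [0.5917, 0.0537, 0.0427]
eef_rot: [-0.001, 0.693, 0.721, -0.001]
contact_force: [-0.4, -0.6, -0.3]
gripper_width: 0.0001
gripper_force: 0.0
```

Request:
carry_out --commands '[[0, [0, 0, 0.001], [0, 0, 0]], [0, [0, 0, 0.001], [0, 0, 0]], [0, [0, 0, 0], [0, 0, 0]], [0, [0, 0, 0], [0, 0, 0]]]'

```text
time_s: 5.1
tcp_pos: [0.5917, 0.0537, 0.0422]
eef_rot: [-0.0, 0.693, 0.721, -0.0]
contact_force: [-0.0, -0.4, -0.5]
gripper_width: -0.0
gripper_force: 0.0
```

Request:
carry_out --commands '[[0, [0, 0, 0.001], [0, 0, 0]], [0, [0, 0, 0], [0, 0, 0]], [0, [0, 0, 0], [0, 0, 0]]]'

```text
time_s: 5.35
tcp_pos: [0.592, 0.0537, 0.042]
eef_rot: [0.0, 0.693, 0.721, -0.0]
contact_force: [-3.3, 0.0, 9.3]
gripper_width: 0.0003
gripper_force: 4.5
```

Request:
carry_out --commands '[[0, [0, 0, 0.001], [0, 0, 0]], [0, [0, 0, 0], [0, 0, 0]], [0, [0, 0, 0], [0, 0, 0]]]'

```text
time_s: 5.6
tcp_pos: [0.592, 0.0537, 0.0419]
eef_rot: [0.0, 0.693, 0.721, 0.0]
contact_force: [-5.7, 0.3, 17.3]
gripper_width: -0.0002
gripper_force: 8.6
```

bl is hard too. Next is br, passing high over the scale.

Request:
carry_out --commands '[[0, [0, 0, -0.041], [0, 0, 0]], [0, [0, 0, -0.041], [0, 0, 0]], [0, [-0.036, 0, -0.01], [0, 0, 0]], [0, [-0.036, 0, 0], [0, 0, 0]], [0, [-0.036, 0, 0], [0, 0, 0]], [0, [-0.036, 0, 0], [0, 0, 0]], [0, [-0.036, 0, 0], [0, 0, 0]], [0, [-0.037, 0.001, 0], [0, 0, 0]]]'

```text
time_s: 6.27
tcp_pos: [0.6015, -0.1646, 0.1322]
eef_rot: [0.0, 0.693, 0.721, 0.0]
contact_force: [-0.1, 0.4, 0.1]
gripper_width: -0.0002
gripper_force: 0.0
```

Request:
carry_out --commands '[[0, [0, 0, 0.035], [0, 0, 0]], [0, [0, 0, 0.035], [0, 0, 0]], [0, [0, 0, 0.015], [0, 0, 0]], [0, [0, 0, 0.003], [0, 0, 0]], [0, [0, 0, 0.001], [0, 0, 0]], [0, [0, 0, 0.001], [0, 0, 0]], [0, [0, 0, 0], [0, 0, 0]], [0, [0, 0, 0], [0, 0, 0]]]'

```text
time_s: 6.93
tcp_pos: [0.6031, -0.1633, 0.0433]
eef_rot: [0.001, 0.693, 0.721, 0.0]
contact_force: [0.0, -0.3, -0.9]
gripper_width: -0.0002
gripper_force: 0.0
```

Request:
carry_out --commands '[[0, [0, 0, 0.001], [0, 0, 0]], [0, [0, 0, 0], [0, 0, 0]], [0, [0, 0, 0], [0, 0, 0]]]'

```text
time_s: 7.18
tcp_pos: [0.6029, -0.1633, 0.0417]
eef_rot: [0.001, 0.693, 0.721, 0.0]
contact_force: [0.1, 0.2, 3.3]
gripper_width: -0.0001
gripper_force: 1.2
```

Request:
carry_out --commands '[[0, [0, 0, 0.001], [0, 0, 0]], [0, [0, 0, 0], [0, 0, 0]], [0, [0, 0, 0], [0, 0, 0]]]'

```text
time_s: 7.43
tcp_pos: [0.6031, -0.1635, 0.0403]
eef_rot: [0.001, 0.693, 0.721, 0.0]
contact_force: [2.6, 0.2, 3.3]
gripper_width: -0.0001
gripper_force: 1.9
```

It sinks here. I'll press further to confirm.

Request:
carry_out --commands '[[0, [0, 0, 0.001], [0, 0, 0]], [0, [0, 0, 0.001], [0, 0, 0]], [0, [0, 0, 0], [0, 0, 0]], [0, [0, 0, 0], [0, 0, 0]]]'

```text
time_s: 7.77
tcp_pos: [0.6026, -0.1634, 0.038]
eef_rot: [0.001, 0.693, 0.721, 0.0]
contact_force: [3.0, -2.1, 5.3]
gripper_width: 0.0004
gripper_force: 2.5
```

br is soft: 4 mm down at 5.3 N, against firm fl and bl. Next I'll lift, part the fingers about 21 mm for a square two-point push, and drop behind the br shim's tab.

Request:
carry_out --commands '[[0, [0, 0, -0.04], [0, 0, 0]], [0.25, [-0.036, -0.002, 0], [0, 0, 0]], [0.25, [-0.036, 0, 0], [0, 0, 0]], [0.25, [-0.036, 0, 0], [0, 0, 0]], [0.25, [0, 0, 0.03], [0, 0, 0]], [0.25, [0, 0, 0.025], [0, 0, 0]], [0.25, [0, 0, 0], [0, 0, 0]], [0.25, [0, 0, 0], [0, 0, 0]]]'

```text
time_s: 8.43
tcp_pos: [0.6011, -0.2694, 0.0205]
eef_rot: [-0.004, 0.693, 0.721, -0.001]
contact_force: [-0.3, 0.6, 1.0]
gripper_width: 0.0215
gripper_force: 0.0
```

```bash
python3 - <<'E'
from h import *
S()
i=arm.camera("top")[185:310,370:520,::-1]; j=arm.camera("scene")[170:270,200:320,::-1]
f=lambda a:cv2.resize(a,(396,330),interpolation=cv2.INTER_CUBIC)
cv2.imwrite("pics/p1.png",np.hstack([f(i),f(j)]))
E
```

```text
8.43 [ 0.6011 -0.2694  0.0205] [-0.0038  0.6928  0.7211 -0.001 ] [-0.26  0.61  0.98] 0.0215
```

View pics/p1.png

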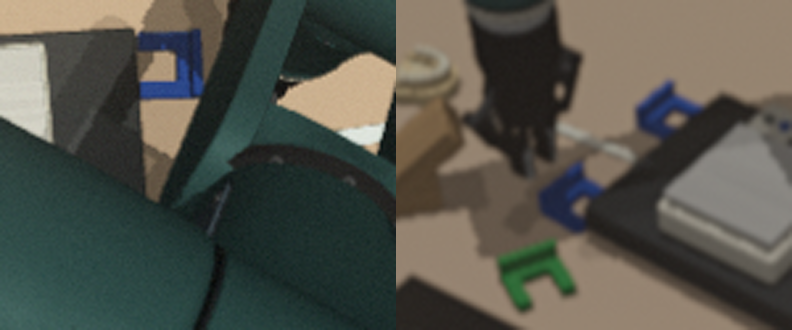

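The right half of the picture shows the fingers (about 525,165) standing behind the br shim's tab (about 570,195), clear of it. I'll lower and push.

Request:
carry_out --commands '[[0.25, [0, 0.003, 0.01], [0, 0, 0]], [0.25, [0, 0, 0], [0, 0, 0]], [0.25, [0.008, 0, 0], [0, 0, 0]], [0.25, [0.006, 0, 0], [0, 0, 0]], [0.25, [0.006, 0, 0], [0, 0, 0]], [0.25, [0.006, 0, 0], [0, 0, 0]], [0.25, [0, 0, 0], [0, 0, 0]]]'

```text
time_s: 9.12
tcp_pos: [0.606, -0.2432, 0.013]
eef_rot: [-0.0, 0.692, 0.722, 0.0]
contact_force: [-0.0, -0.3, 0.0]
gripper_width: 0.0214
gripper_force: 0.0
```

Request:
carry_out --commands '[[0.25, [0.006, 0, 0], [0, 0, 0]], [0.25, [0.006, 0, 0], [0, 0, 0]], [0.25, [0.006, 0, 0], [0, 0, 0]], [0.25, [0, 0, 0], [0, 0, 0]]]'

```text
time_s: 9.45
tcp_pos: [0.6052, -0.2256, 0.0127]
eef_rot: [-0.001, 0.693, 0.721, -0.0]
contact_force: [-0.5, -0.0, -0.2]
gripper_width: 0.0211
gripper_force: 0.0
```

Request:
carry_out --commands '[[0.25, [0.005, 0, 0], [0, 0, 0]], [0.25, [0.005, 0, 0], [0, 0, 0]], [0.25, [0.004, 0, 0], [0, 0, 0]], [0.25, [0, 0, 0], [0, 0, 0]]]'

```text
time_s: 9.78
tcp_pos: [0.6047, -0.2121, 0.0127]
eef_rot: [-0.0, 0.693, 0.721, -0.0]
contact_force: [-1.1, 0.2, -0.6]
gripper_width: 0.0213
gripper_force: 0.0
```

```bash
python3 - <<'E'
from h import *
S()
j=arm.camera("scene")[170:270,200:320,::-1]
cv2.imwrite("pics/p2.png",cv2.resize(j,(720,600),interpolation=cv2.INTER_CUBIC))
E
```

```text
9.78 [ 0.6047 -0.2121  0.0127] [-4.000e-04  6.926e-01  7.213e-01 -0.000e+00] [-1.06  0.2  -0.6 ] 0.0213
```

View pics/p2.png

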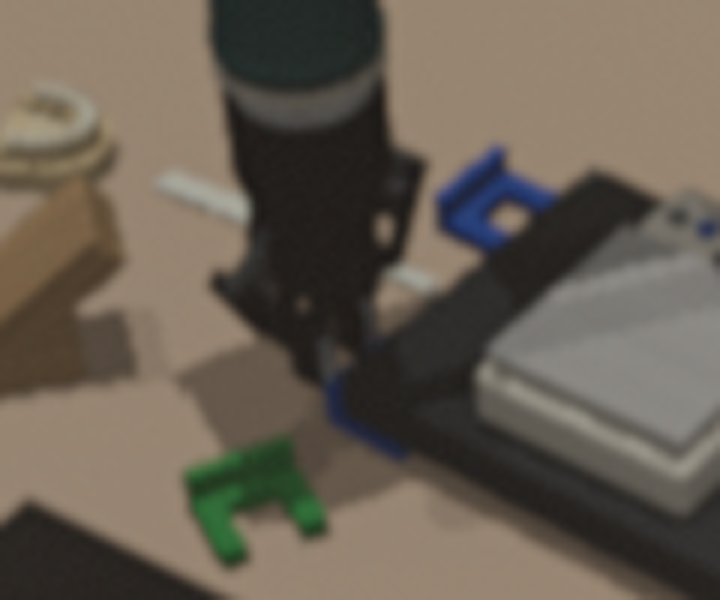

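The shim's prongs are under the slab with the tab at (335,395), just short of the side. I'll finish with small steps, watching force.

Request:
carry_out --commands '[[0.25, [0.003, 0, 0], [0, 0, 0]], [0.25, [0.002, 0, 0], [0, 0, 0]], [0.25, [0, 0, 0], [0, 0, 0]]]'

```text
time_s: 10.08
tcp_pos: [0.6047, -0.2077, 0.0128]
eef_rot: [-0.0, 0.693, 0.721, -0.0]
contact_force: [0.1, -0.5, -0.0]
gripper_width: 0.0216
gripper_force: 0.0
```

Request:
carry_out --commands '[[0.25, [0.001, 0, 0], [0, 0, 0]], [0.25, [0, 0, 0], [0, 0, 0]]]'

```text
time_s: 10.25
tcp_pos: [0.6047, -0.207, 0.0128]
eef_rot: [-0.0, 0.693, 0.721, -0.0]
contact_force: [-1.0, -0.6, -1.1]
gripper_width: 0.0214
gripper_force: 0.0
```

Request:
carry_out --commands '[[0.25, [0.001, 0, 0], [0, 0, 0]], [0.25, [0, 0, 0], [0, 0, 0]]]'

```text
time_s: 10.42
tcp_pos: [0.6048, -0.2066, 0.0128]
eef_rot: [0.0, 0.693, 0.721, -0.0]
contact_force: [-0.2, -2.9, -0.7]
gripper_width: 0.0212
gripper_force: 1.5
```

Request:
carry_out --commands '[[0.25, [0.001, 0, 0], [0, 0, 0]], [0.25, [0, 0, 0], [0, 0, 0]], [0.25, [0, 0, 0], [0, 0, 0]]]'

```text
time_s: 10.67
tcp_pos: [0.6048, -0.2066, 0.0129]
eef_rot: [0.001, 0.693, 0.721, -0.001]
contact_force: [-1.1, -5.9, -1.7]
gripper_width: 0.0216
gripper_force: 3.2
```

Request:
carry_out --commands '[[0.25, [0.001, 0, 0], [0, 0, 0]], [0.25, [0, 0, 0], [0, 0, 0]], [0.25, [0, 0, 0], [0, 0, 0]]]'

```text
time_s: 10.92
tcp_pos: [0.6048, -0.2066, 0.0129]
eef_rot: [0.001, 0.692, 0.721, -0.001]
contact_force: [-2.6, -8.8, -2.3]
gripper_width: 0.0215
gripper_force: 4.8
```

Request:
carry_out --commands '[[0.25, [-0.015, 0, 0], [0, 0, 0]], [0.25, [-0.02, 0, 0], [0, 0, 0]], [0.25, [0, 0, -0.035], [0, 0, 0]], [0, [0, 0, -0.03], [0, 0, 0]], [0, [0.038, 0, 0], [0, 0, 0]], [0, [0.037, 0, 0], [0, 0, 0]], [0, [0, 0, 0.01], [0, 0, 0]], [0, [0, 0, 0], [0, 0, 0]]]'

```text
time_s: 11.58
tcp_pos: [0.6019, -0.1621, 0.0668]
eef_rot: [-0.001, 0.692, 0.722, -0.0]
contact_force: [0.1, -0.1, -1.4]
gripper_width: -0.0002
gripper_force: 0.0
```

```bash
python3 - <<'E'
from h import *
S()
s=arm.sense()["tcp_pos"][:2]-[.5257,-.0589];print("slab xy",s@np.array([[.99923,-.03913],[.03913,.99923]]))
j=arm.camera("scene")[170:270,200:320,::-1]
cv2.imwrite("pics/p3.png",cv2.resize(j,(720,600),interpolation=cv2.INTER_CUBIC))
E
```

```text
11.58 [ 0.6019 -0.1621  0.0668] [-1.400e-03  6.919e-01  7.220e-01 -3.000e-04] [ 0.09 -0.14 -1.38] -0.0002
slab xy [ 0.07207521 -0.10611146]
```

View pics/p3.png

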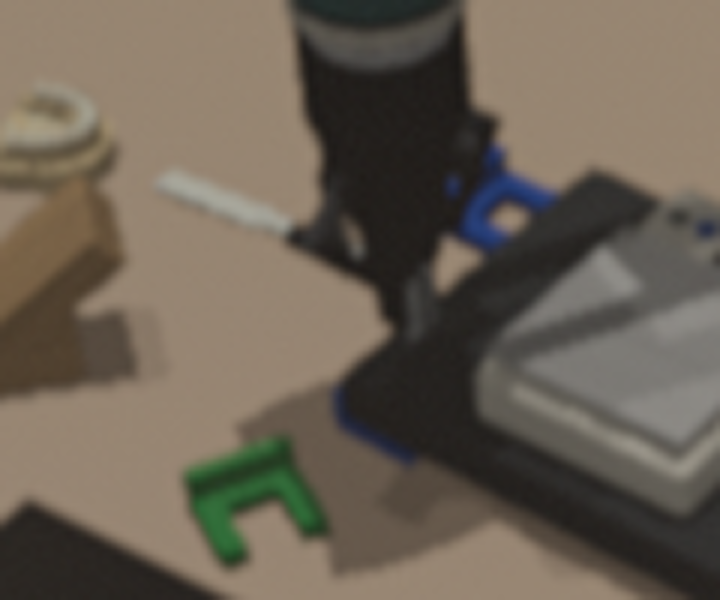

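The shim's tab (340,405) sits against the slab's side, and the hand is over the br corner. Now the proof press.

Request:
carry_out --commands '[[0, [-0.002, 0, 0.018], [0, 0, 0]], [0, [0, 0, 0.004], [0, 0, 0]], [0, [0, 0, 0.001], [0, 0, 0]], [0, [0, 0, 0.001], [0, 0, 0]], [0, [0, 0, 0.001], [0, 0, 0]], [0, [0, 0, 0.001], [0, 0, 0]], [0, [0, 0, 0], [0, 0, 0]]]'

```text
time_s: 12.22
tcp_pos: [0.6033, -0.1663, 0.0421]
eef_rot: [0.0, 0.693, 0.721, 0.0]
contact_force: [-0.1, 0.2, -0.2]
gripper_width: 0.0
gripper_force: 0.0
```

Request:
carry_out --commands '[[0, [0, 0, 0.001], [0, 0, 0]], [0, [0, 0, 0.001], [0, 0, 0]], [0, [0, 0, 0], [0, 0, 0]], [0, [0, 0, 0], [0, 0, 0]]]'

```text
time_s: 12.55
tcp_pos: [0.6036, -0.1664, 0.0412]
eef_rot: [0.001, 0.693, 0.721, 0.0]
contact_force: [-2.4, -0.2, 9.0]
gripper_width: 0.0002
gripper_force: 4.5
```

Firm at 9 N with about 1 mm of give. I'll press harder, hold, then withdraw.

Request:
carry_out --commands '[[0, [0, 0, 0.001], [0, 0, 0]], [0, [0, 0, 0.001], [0, 0, 0]], [0, [0, 0, 0], [0, 0, 0]], [0, [0, 0, 0], [0, 0, 0]], [0, [0, 0, 0], [0, 0, 0]], [0, [0, 0, 0], [0, 0, 0]]]'

```text
time_s: 13.05
tcp_pos: [0.6036, -0.1664, 0.0411]
eef_rot: [0.001, 0.693, 0.721, 0.0]
contact_force: [-6.2, 1.1, 23.6]
gripper_width: 0.0001
gripper_force: 11.9
```

Request:
carry_out --commands '[[0, [0, 0, 0], [0, 0, 0]], [0, [0, 0, 0], [0, 0, 0]], [0, [0, 0, 0], [0, 0, 0]], [0, [0, 0, -0.01], [0, 0, 0]], [0, [0, 0, -0.035], [0, 0, 0]], [0, [0, 0, -0.035], [0, 0, 0]], [0, [0, 0, -0.035], [0, 0, 0]], [0, [0, 0, -0.035], [0, 0, 0]]]'

```text
time_s: 13.72
tcp_pos: [0.6028, -0.1658, 0.1895]
eef_rot: [-0.0, 0.693, 0.721, -0.0]
contact_force: [1.6, -0.3, -0.0]
gripper_width: 0.0002
gripper_force: 0.0
```

Request:
carry_out --commands '[[0, [-0.035, 0, 0], [0, 0, 0]], [0, [-0.035, 0, 0], [0, 0, 0]], [0, [-0.035, 0, 0], [0, 0, 0]], [0, [-0.035, 0, 0], [0, 0, 0]], [0, [-0.035, 0, 0], [0, 0, 0]], [0, [-0.035, 0, 0], [0, 0, 0]], [0, [0, 0, 0], [0, 0, 0]], [0, [0, 0, 0], [0, 0, 0]]]'

```text
time_s: 14.38
tcp_pos: [0.6112, -0.378, 0.1875]
eef_rot: [0.0, 0.694, 0.72, -0.0]
contact_force: [-0.5, 0.5, 0.1]
gripper_width: -0.0001
gripper_force: 0.0
```

```bash
python3 - <<'E'
from h import *
S()
i=arm.camera("top")[185:310,260:470,::-1]
cv2.imwrite("pics/p4.png",cv2.resize(i,(798,475),interpolation=cv2.INTER_CUBIC))
E
```

```text
14.38 [ 0.6112 -0.378   0.1875] [ 1.000e-04  6.937e-01  7.202e-01 -0.000e+00] [-0.5   0.52  0.13] -0.0001
```

View pics/p4.png

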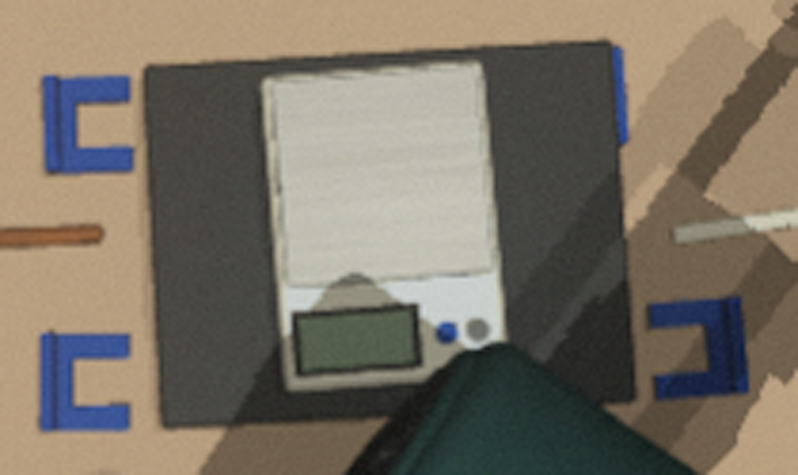

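The br tab (620,95) is flush with the slab's side. The slab, the scale and the other shims are where they were, and the hand is clear.

```bash
python3 -c "
from bench import arm
print(arm.finish_job())"
```

```text
the job is handed in; nothing more can be done
None
```

The back right corner was the soft one (4 mm down at 5 N); with its shim pushed home against the slab it held firm at 24 N with about 1 mm of give, the hand is clear, and the job was handed in at about 14 s (front right was never pressed, since br had already shown itself).

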